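# Slide the sherd carrier under the stage's leaf spring

### The arm

A 7-joint arm with a two-finger parallel gripper is mounted at the origin on the work surface. World frame = base frame: x ahead of the robot, y to its left, z up, the work surface at z = 0. Lengths are in m, angles in rad, forces in N, time in s.
With the tool pointing down it reaches from about 0.4 to 0.9 m from the base axis. Payload 5.5 kg.
Tool frame: the origin (TCP) lies at the very end of the fingers, on their centre line; the grasp point (between the pads) lies 19 mm behind it; z points along the fingers, y is the line along which they close (so a half turn about z gives the same grasp; the last joint's range is limited). The gripper opens to 92 mm and grips with 3 to 60 N. Pads are 19 mm wide; open, the fingers measure 130 mm over their backs; the gripper's body (75 mm by 190 mm) begins 47 mm behind the grasp point.
Start: joints at [1.568, 0.501, -0.427, 1.55, 0.221, 1.138, -0.21], TCP at [0.171, -0.627, 0.227] pointing down, gripper open.
Joint ranges: [-2.88, 2.88], [-0.31, 2.03], [-1.54, 1.56], [0.2, 2.42], [-1.41, 4.55], [0.19, 2.02], [-2.57, 2.57]. Speed limits (rad/s): [2.57, 2.57, 3.14, 3.14, 3.14, 3.14, 3.14].

### API

Orientations are given as a rotation vector (axis times angle).
In Python, from cell import robot, optics gives the robot as it stands.
- The arm moves only by the tool move_arm, never from a script. Its arguments are lists of equal length, an entry for each row: "translation": the shift along the tool's x, y, z normalised to -1 to 1, where 1 is 25 cm, a list of three; "yaw": the turn about the tool's z normalised to -1 to 1, where 1 is pi rad; "jaw": the opening in per cent of the stroke, from 0 (shut) to 100 (fully open). A call has 1 to 20 rows; each row is the pose to reach, as a shift and turn from the pose commanded when the call began, along the tool's axes at that moment, turning the shorter way round; what a row does not reach only later rows make up. A row lasts 1/10 s, in which the tool goes at most 50 mm and 8.59 degrees, less where a joint would pass 70% of its speed; a pose out of reach is approached as far as the arm can. A call with a number of a shift or a turn outside -1 to 1 is refused whole. A call with a gripper value outside its range is refused whole. The fingers move at their own pace and stop on an object; "force" is the grip in N (left out, the last holds). Time passes only in rows, so rows that repeat a pose let the fingers close. It gives the time, the measured TCP pose, the force, the opening and the grip force at its end, in the units of the state.
- robot.state(): the state, without advancing time (a new reading comes with each control period).
- optics.camera(name): name is "scene" or "top" or "wrist"; returns a dict with "pixels" (420x560x3 uint8, red, green, blue), "fx", "fy", "cx", "cy" (pixels), "R" (3x3) and "t" (3): a world point X has camera coordinates R X + t; the wrist camera has in their place "mount" (4x4, takes a point from camera to tool coordinates, whose origin is the TCP and whose axes are the flange's). Camera axes: x right, y down, z forward; pixel columns grow to the right and rows downward; lengths in m; the calibration is good to about 2 mm. The wrist camera is an equidistant fisheye: a pixel r from the principal point sees the ray r / f radians off the axis. A picture is of the moment at which its call begins: read the wrist's pose just before it. There is no depth.
- robot.hand_in(): hands the job in; it is judged then, once.
The state is a dict: "t": time; "joints": joint angles; "qd": joint speeds; "effort": joint torques, N m; "tcp_pos": TCP position; "tool_rot": TCP orientation; "wrist_force": force on the tool from outside, world axes, zero at the start; "ft_torque": the same for the moment, N m; "gripper_width": finger opening in m; "grip_force": force on a finger pad.
Only numpy, scipy, OpenCV 4.12 (cv2) and the standard library are available. Lean on these libraries where they do the work, as an engineer would, in place of code of your own. Each camera call takes 0.05 s, during which the arm holds its last target. There are 200 camera calls.

### The job

Load the sherd carrier into the measuring stage with your fingertips, never lifting it: press its thumb pad down hard so that the sprung loading pad beneath sinks, and keep pressing while you slide the carrier through the throat and under the leaf spring until it is fully home against the end stop and the loading pad has popped up behind it. Then take your fingers away, and leave the loose things around the stage alone.

Things in the scene. Friction and masses are not known exactly. Their poses are not given: they have to be found in the camera images.
- stage: Grey and aluminium measuring stage, 252 x 118 mm, fixed. Origin on the table at the middle of the throat, where the covered track begins; its x axis is the sliding direction (loading bay to end stop), z up. Open loading bay at x = -119 to 0 mm, with a rear wall and 15 mm thick side walls 34 mm high, 87 mm apart. Track floor 16 mm above the table
- throat (a point): Middle of the covered track's start, on its floor (stage x = 0, 16 mm above the table). From here to the end stop each side wall carries a lip, underside 35 and top 39 mm above the table, overhanging the track 5 mm (77 mm clear between the lips)
- end_stop (a point): Foot of the end stop's face, on the track floor, 104 mm past the throat. The stop and the spring clamp on it reach 52 mm above the table. When the carrier's front touches it, the carrier's origin is at stage x = 54 mm, 112 to 119 mm on from its start
- carrier: Loose aluminium carrier, about 250 g, 100 long (its x, same sense as stage x) x 84 mm wide, plate 16 mm thick, a 12 mm long, 4 mm deep ramp on its leading top edge between square cheeks. Origin: centre of its underside. A sherd mount lies on its front half. It starts on the raised pad, underside 25 mm above the table, too high for the lips; pressed down 9 mm it lies on the track floor
- thumb_pad (a point): Place to press: flat top of the black thumb block on the carrier's rear half, 28 mm behind the carrier's origin and 26 mm above its underside. The pad is 40 mm long (carrier x = -48 to -8 mm), 72 mm wide; at its front a 6 mm thick rib stands 8 mm above it, for fingertips to push against
- load_pad (a joint): Sprung loading pad under the carrier in the bay (stage x = -95 to -5 mm, 60 mm wide). Travel down in m: 0 = up (top 25 mm above the table), 0.009 = carrier pressed onto the track floor, 0.0105 = its limit. Pushes up with 6 N when up, 10 N when down. Springs up by itself once the carrier has passed off it
- drag_spring (a joint): Two-tined leaf spring over the track, clamped on the end stop and pointing back to the bay; rolled tips at stage x = 65 mm, 29 mm above the table when free. Value: lift in rad, 0 = free, about 0.065 with the tips riding on the carrier's top, pressing with about 5 N in all. Sliding needs a push of about 3 N plus 0.3 of the downward press
- sherd_a: Loose curved potsherd, 70 x 50 mm, 18 mm high, lying beside the stage; bystander
- sherd_b: Loose dark curved potsherd, 85 x 65 mm, 21 mm high; bystander
- sherd_c: Loose curved potsherd, 60 x 48 mm, 15 mm high; bystander
- jar: Small amber glass jar with white cap, 42 mm diameter, 58 mm tall, standing close beside the stage; bystander
- brush: Wooden-handled dusting brush, 160 mm long, lying on the table; bystander
- loupe: Hand lens lying flat, 58 mm ring with a 75 mm black handle, 10 mm high; bystander
- specimen_box: Small open cardboard box 90 x 70 x 32 mm with a sherd in it; bystander
There are look-alikes about, which are no part of the job. There is more than one size of the carrier; the one meant has the size given above.

How it is judged:
On the way, in this order (a step that is already met when the one before it is completed fails the run):
1. the carrier is pressed down: the loading pad sinks at least 7 mm while the carrier is still in the bay (value of joint load_pad above 0.007 m and x of carrier in the frame of stage below -0.02 m), for 0.1 s.
2. still pressed down, the carrier's front runs under the leaf spring and lifts it (value of joint load_pad above 0.004 m and value of joint drag_spring above 0.03 rad and x of carrier in the frame of stage above 0.01 m), for 0.05 s.
At the end, for the whole second after the job is handed in: The carrier lies flat on the track (within 0.04 rad and 2.5 mm) and at rest, within 3.5 mm of the end stop, under the leaf spring (lifted over 0.03 rad), with the loading pad up behind it (within 2 mm) (x of carrier in the frame of stage above 0.0505 m and z of carrier in the frame of stage below 0.0185 m and value of joint drag_spring above 0.03 rad and value of joint load_pad below 0.002 m and angle between carrier's own z axis and vertical below 0.04 rad and linear speed of carrier below 0.01 m/s); the robot touches nothing.
It fails at once if the carrier is lifted (more than 12 mm above its starting height) or tipped over 0.35 rad (z of carrier in the frame of stage above 0.037 m or angle between carrier's own z axis and vertical above 0.35 rad).
It fails at once if a loose bystander is moved more than 20 mm (distance of any of sherd_a, sherd_b, sherd_c, jar, brush, loupe, specimen_box from where it was at the start of the episode above 0.02 m).
It also fails if it takes over 42 s, if anything falls off the work surface, if the arm or the gripper's body presses on something with over 40 N, if the wrist force passes 120 N, or if a joint passes its speed limit or range.

## Working session

There is one attempt and no reset: what is moved stays moved. The work goes in short steps, Python scripts to look and compute and a tool call to move; the robot and the scene stay as the last step left them, time stands still between calls to the robot, and variables do not carry over. Pictures are saved under pics/ and viewed, at most 10 in all, crops included, and the job is handed in when it is done.

Besides the shell and the picture viewer there is one more tool, called as a command line: name --pt "numbers of a row" for each row, then --argument value for the rest. move_arm: Moves the arm, as the interface text tells. Its arguments: {"type":"object","properties":{"translation":{"type":"array"},"yaw":{"type":"array"},"jaw":{"type":"array"},"force":{"type":"number"}},"required":["translation","yaw","jaw"]}

```bash
mkdir -p pics; ls; python3 - <<'E'
from cell import robot, optics
import cv2,pickle,numpy as np
s=robot.state();print(s['t'],s['tcp_pos'],s['tool_rot'],s['gripper_width'],s['wrist_force'])
for n in ('scene','top'):
    c=optics.camera(n);cv2.imwrite(f'pics/{n}0.png',c['pixels'][:,:,::-1]);pickle.dump(c,open(f'{n}.pkl','wb'));print(n,c['fx'],c['cx'],c['cy'],np.round(c['R'],3).tolist(),c['t'])
E
```

```text
pics
0.0 [ 0.17049207 -0.62649713  0.2256592 ] [-3.11194429e+00 -4.16035617e-01  2.95552783e-04] 0.09188329112751878 [ 0.50852403 -0.31254057 -0.09763042]
scene 451.8298736615039 270.3797641953096 210.83843595771333 [[0.781, 0.624, 0.009], [0.463, -0.57, -0.678], [-0.419, 0.534, -0.735]] [-0.39871302 -0.1836409   1.31135543]
top 413.40024004891546 283.4253226224781 212.68928899341674 [[-0.002, -1.0, -0.022], [-0.994, 0.005, -0.109], [0.109, 0.021, -0.994]] [-5.75659512e-04  5.18357982e-01  1.03276339e+00]
```

View pics/scene0.png

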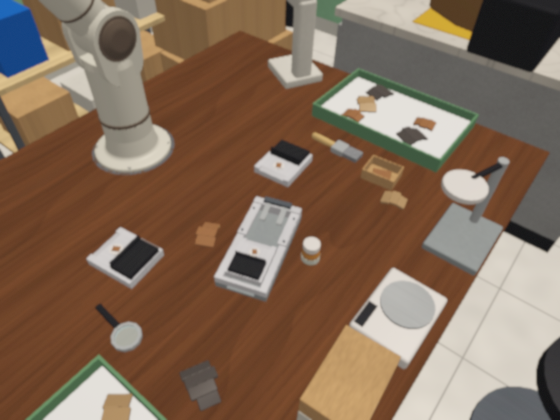

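View pics/top0.png

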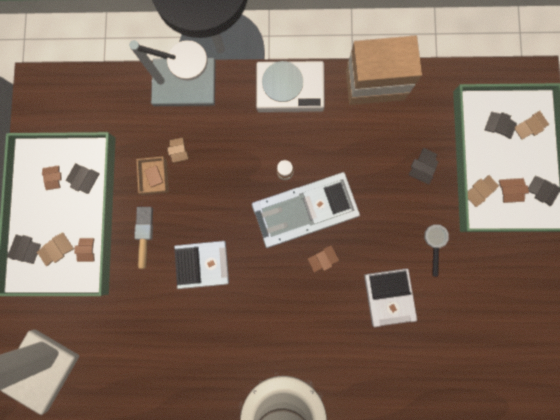

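Scene: the stage is at about (262,245), with a carrier with a black pad in its bay at (247,265). In the top view the stage runs from (350,190) to (262,228).

Candidates in the top view are the one in the stage bay at (330,200), a loose one at (202,264) and a loose one at (390,297). The task's carrier starts on the raised pad in the bay, so it should be the first. I'll confirm its size in a crop.

```bash
python3 - <<'E'
import cv2
t=cv2.imread('pics/top0.png')[165:255,240:370]
cv2.imwrite('pics/topc.png',cv2.resize(t,None,fx=6,fy=6,interpolation=cv2.INTER_CUBIC))
E
```

```text
(no output)
```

View pics/topc.png

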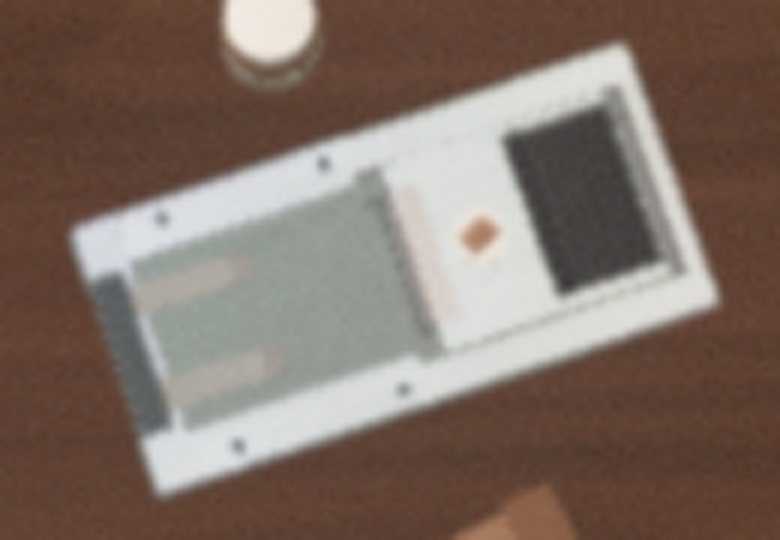

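The crop shows the bay carrier with its black thumb block at crop (505–660,108–297). The throat lip starts at about (380,170) to (430,350), and the spring tines point towards the bay. Next I'll compute the pose and size.

```bash
cat > h.py <<'E'
import pickle,numpy as np
def bp(c,u,v,z):
    R=np.array(c['R']);t=np.array(c['t'])
    d=R.T@np.array([(u-c['cx'])/c['fx'],(v-c['cy'])/c['fy'],1]);o=-R.T@t
    return (o+d*(z-o[2])/d[2])[:2]
def proj(c,X):
    p=np.array(c['R'])@X+np.array(c['t']);return c['cx']+c['fx']*p[0]/p[2],c['cy']+c['fy']*p[1]/p[2]
E
python3 - <<'E'
from h import *
c=pickle.load(open('top.pkl','rb'))
f=lambda x,y,z:bp(c,240+(x+.5)/6-.5,165+(y+.5)/6-.5,z)
A=[f(72,230,.039),f(157,497,.039),f(720,300,.034),f(625,42,.034)]
for a in A:print('corner',a.round(4))
front=(A[0]+A[1])/2;rear=(A[2]+A[3])/2
d=front-rear;L=np.linalg.norm(d);d/=L;print('L',L,'W',np.linalg.norm(A[0]-A[1]),np.linalg.norm(A[2]-A[3]),'dir',d,'ang',np.arctan2(d[1],d[0]))
n=np.array([-d[1],d[0]])
mid=(front+rear)/2
for nm,(x,y,z) in dict(lip1=(382,172,.039),lip2=(432,352,.039),rib1=(505,135,.059),rib2=(560,297,.059),pr1=(605,108,.051),pr2=(662,265,.051),cR1=(615,95,.041),cR2=(680,270,.041),st1=(92,280,.052),st2=(143,433,.052),stf1=(120,272,.052),stf2=(170,430,.052)).items():
    p=f(x,y,z);print(nm,p.round(4),'along from rear %.4f lat %.4f'%((p-rear)@d,(p-mid)@n))
E
```

```text
corner [0.5426 0.0786]
corner [0.4294 0.0422]
corner [ 0.512 -0.196]
corner [ 0.6234 -0.1579]
L 0.25101140850044285 W 0.11898981139457601 0.11771621263822463 dir [-0.32544395  0.94556133] ang 1.9022775305270516
lip1 [ 0.5668 -0.0532] along from rear 0.1172 lat -0.0394
lip2 [ 0.49   -0.0737] along from rear 0.1229 lat 0.0399
rib1 [ 0.579  -0.1041] along from rear 0.0652 lat -0.0344
rib2 [ 0.5109 -0.126 ] along from rear 0.0667 lat 0.0371
pr1 [ 0.5916 -0.1468] along from rear 0.0207 lat -0.0324
pr2 [ 0.525  -0.1694] along from rear 0.0210 lat 0.0379
cR1 [ 0.599  -0.1523] along from rear 0.0130 lat -0.0376
cR2 [ 0.5241 -0.1783] along from rear 0.0129 lat 0.0417
st1 [0.5197 0.0688] along from rear 0.2480 lat -0.0346
st2 [0.4556 0.0472] along from rear 0.2485 lat 0.0330
stf1 [0.523  0.0571] along from rear 0.2358 lat -0.0339
stf2 [0.4568 0.036 ] along from rear 0.2374 lat 0.0356
```

The bay carrier fits: its block is about 72 mm wide and 45 mm long including the rib, and the stage measures 251 x 118 mm. The carrier origin is at stage x ≈ -62 mm. I'm moving to above the pad in two stages.

move_arm --pt "0.733 -0.756 0" --pt "0.733 -0.756 0" --pt "0.733 -0.756 0" --pt "0.733 -0.756 0" --pt "0.733 -0.756 0" --pt "0.733 -0.756 0" --pt "0.733 -0.756 0" --pt "0.733 -0.756 0" --yaw '[-0.26,-0.26,-0.26,-0.26,-0.26,-0.26,-0.26,-0.26]' --jaw '[22,22,22,22,22,22,22,22]'

```text
t: 0.9
tcp_pos: [0.2972, -0.3976, 0.2267]
tool_rot: [2.694, 1.615, -0.001]
wrist_force: [-0.1, 0.2, -0.2]
gripper_width: 0.0325
grip_force: 0.0
```

```bash
cat > st.py <<'E'
from cell import robot
import numpy as np
from scipy.spatial.transform import Rotation as Ro
s=robot.state();T=Ro.from_rotvec(s['tool_rot']).as_matrix()
rear=np.array([.5677,-.17695]);d=np.array([-.32544,.94556]);n=np.array([-d[1],d[0]])
p=s['tcp_pos'][:2]-rear
print('t %.2f'%s['t'],'tcp',s['tcp_pos'].round(4),'stage x %.4f lat %.4f'%(p@d-.131,p@n),'F',s['wrist_force'].round(1),'M',np.round(s['ft_torque'],2),'w',round(s['gripper_width'],4),'q',np.round(s['joints'],2))
print('toolx in stage yaw deg',np.degrees(np.arctan2(T[:2,0]@n,T[:2,0]@d)).round(2),'toolz',T[:,2].round(4))
g=rear+d*(.131-.082)+n*.0015
v=T.T@np.append(g-s['tcp_pos'][:2],0);print('to start, tool units',(v/.25).round(4))
E
python3 st.py
```

```text
t 0.90 tcp [ 0.2972 -0.3976  0.2267] stage x -0.2516 lat 0.3276 F [-0.1  0.2 -0.2] M [-0.03 -0.08 -0.01] w 0.0325 q [ 1.49  0.26 -0.71  1.92  0.2   1.03  0.2 ]
toolx in stage yaw deg -47.11 toolz [-5.e-04 -7.e-04 -1.e+00]
to start, tool units [ 1.4173e+00  3.9050e-01 -1.2000e-03]
```

move_arm --pt "0.95 0.26 0" --pt "0.95 0.26 0" --pt "0.95 0.26 0" --pt "0.95 0.26 0" --pt "0.95 0.26 0" --pt "0.95 0.26 0" --pt "0.95 0.26 0" --pt "0.95 0.26 0" --yaw '[-0.26,-0.26,-0.26,-0.26,-0.26,-0.26,-0.26,-0.26]' --jaw '[22,22,22,22,22,22,22,22]'

```text
t: 1.7
tcp_pos: [0.4659, -0.2197, 0.2261]
tool_rot: [-1.836, -2.548, 0.001]
wrist_force: [-1.1, -0.7, -0.2]
gripper_width: 0.0204
grip_force: 0.0
```

```bash
python3 st.py
```

```text
t 1.70 tcp [ 0.4659 -0.2197  0.2261] stage x -0.1383 lat 0.1102 F [-1.1 -0.7 -0.2] M [-0.04 -0.1   0.04] w 0.0204 q [ 1.17  0.37 -0.95  1.87  0.34  1.07  0.41]
toolx in stage yaw deg -0.54 toolz [-1.1e-03  2.0e-04 -1.0e+00]
to start, tool units [ 2.292e-01  4.326e-01 -3.000e-04]
```

move_arm --pt "0.23 0.432 0.1" --pt "0.23 0.432 0.25" --pt "0.23 0.432 0.4" --pt "0.23 0.432 0.4" --pt "0.23 0.432 0.4" --pt "0.23 0.432 0.4" --pt "0.23 0.432 0.4" --yaw '[-0.003,-0.003,-0.003,-0.003,-0.003,-0.003,-0.003]' --jaw '[22,22,22,22,22,22,22]'

```text
t: 2.4
tcp_pos: [0.5507, -0.1305, 0.128]
tool_rot: [1.82, 2.558, -0.001]
wrist_force: [-0.4, 0.2, 0.1]
gripper_width: 0.0201
grip_force: 0.0
```

```bash
python3 st.py; python3 - <<'E'
from cell import robot, optics
import cv2,pickle
c=optics.camera('wrist');cv2.imwrite('pics/w1.png',c['pixels'][:,:,::-1]);pickle.dump(c,open('wrist.pkl','wb'));print(c['fx'],c['cx'],c['cy'],c['mount'].round(3).tolist())
c=optics.camera('top')['pixels'][:,:,::-1]
cv2.imwrite('pics/t1.png',c)
E
```

```text
t 2.40 tcp [ 0.5507 -0.1305  0.128 ] stage x -0.0815 lat 0.0009 F [-0.4  0.2  0.1] M [-0.07 -0.15  0.05] w 0.0201 q [ 0.83  0.59 -0.85  1.84  0.53  0.96  0.08]
toolx in stage yaw deg 0.16 toolz [ 0.0016 -0.0016 -1.    ]
to start, tool units [-0.002  -0.0022  0.    ]
325.19226210127806 273.90928752736914 213.7536185398696 [[-0.001, -0.962, -0.273, 0.073], [1.0, -0.001, -0.0, -0.001], [0.0, -0.273, 0.962, -0.158], [0.0, 0.0, 0.0, 1.0]]
```

View pics/w1.png

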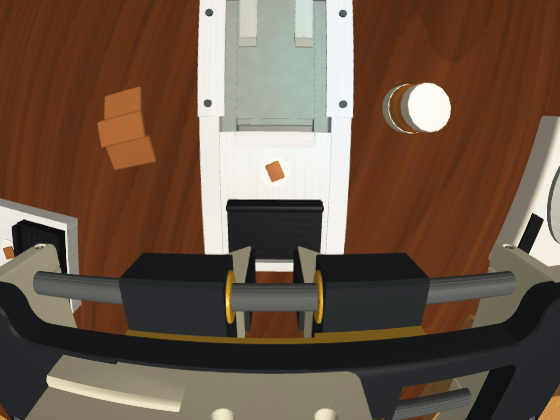

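The wrist view shows the thumb block between columns 228 and 323. Its rib is at rows 200–209 and its rear edge at about row 262. The fingertips hang around row 250. I'll measure the rib relative to the TCP.

```bash
python3 - <<'E'
from h import *
c=pickle.load(open('wrist.pkl','rb'));M=c['mount'];H=.1275
def w(u,v,z):
    x=(u-c['cx'])/c['fx'];y=(v-c['cy'])/c['fy'];r=np.hypot(x,y)
    d=M[:3,:3]@np.array([np.sin(r)*x/r,np.sin(r)*y/r,np.cos(r)]);o=M[:3,3]
    return (o+d*((H-z)-o[2])/d[2])[:2].round(4)
for n,a in dict(ribFL=(228,200,.059),ribFR=(323,200,.059),ribRL=(228,209,.059),ribRR=(323,209,.059),rearL=(228,262,.051),lipL=(203,117,.039),lipR=(349,117,.039),cfL=(219,131,.041),cfR=(331,131,.041)).items():print(n,w(*a))
E
```

```text
ribFL [ 0.0189 -0.0342]
ribFR [0.0188 0.0342]
ribRL [ 0.0122 -0.0344]
ribRR [0.0121 0.0344]
rearL [-0.0334 -0.0376]
lipL [ 0.0791 -0.0548]
lipR [0.0792 0.0559]
cfL [ 0.068  -0.0423]
cfR [0.068  0.0417]
```

The rib face is 12 mm ahead of the TCP, so there's about 2.6 mm of clearance to the fingertips, and they're centred laterally. Descending and starting to press.

move_arm --pt "0 0 0.12" --pt "0 0 0.24" --pt "0 0 0.28" --pt "0 0 0.3" --pt "0 0 0.31" --pt "0 0 0.32" --pt "0 0 0.32" --yaw '[0,0,0,0,0,0,0]' --jaw '[22,22,22,22,22,22,22]'

```text
t: 3.2
tcp_pos: [0.5512, -0.1292, 0.0491]
tool_rot: [1.816, 2.561, -0.002]
wrist_force: [-3.9, -0.4, 9.5]
gripper_width: 0.0203
grip_force: 6.4
```

```bash
python3 st.py
```

```text
t 3.20 tcp [ 0.5512 -0.1292  0.0491] stage x -0.0805 lat 0.0001 F [-3.9 -0.4  9.5] M [-0.22  0.83  0.04] w 0.0203 q [ 0.76  0.69 -0.76  1.88  0.64  0.83 -0.  ]
toolx in stage yaw deg 0.32 toolz [ 0.0013 -0.0023 -1.    ]
to start, tool units [-0.0059 -0.0057  0.    ]
```

move_arm --pt "0 0 0.01" --pt "0 0 0.02" --pt "0 0 0.03" --pt "0 0 0.036" --pt "0 0 0.036" --pt "0 0 0.036" --yaw '[0,0,0,0,0,0]' --jaw '[22,22,22,22,22,22]'

```text
t: 3.8
tcp_pos: [0.5524, -0.1295, 0.0422]
tool_rot: [1.815, 2.558, -0.002]
wrist_force: [-6.3, -1.4, 23.7]
gripper_width: 0.02
grip_force: 13.9
```

```bash
python3 st.py
```

```text
t 3.80 tcp [ 0.5524 -0.1295  0.0422] stage x -0.0811 lat -0.0010 F [-6.3 -1.4 23.7] M [-0.31  1.53 -0.03] w 0.02 q [ 0.75  0.7  -0.75  1.88  0.65  0.82 -0.01]
toolx in stage yaw deg 0.31 toolz [ 0.0034 -0.0039 -1.    ]
to start, tool units [-0.0034 -0.0098 -0.    ]
```

It's seated on the floor: the pad top is at 42 mm with about 24 N down. Sliding now with slightly more press.

move_arm --pt "0.01 0 0.004" --pt "0.03 0 0.005" --pt "0.06 0 0.005" --pt "0.09 0 0.005" --pt "0.12 0 0.005" --pt "0.15 0 0.005" --pt "0.18 0 0.005" --pt "0.21 0 0.005" --pt "0.24 0 0.005" --pt "0.24 0 0.005" --yaw '[0,0,0,0,0,0,0,0,0,0]' --jaw '[22,22,22,22,22,22,22,22,22,22]'

```text
t: 4.8
tcp_pos: [0.5345, -0.0769, 0.0421]
tool_rot: [1.814, 2.551, -0.006]
wrist_force: [-6.1, -9.5, 32.7]
gripper_width: 0.0202
grip_force: 18.1
```

```bash
python3 st.py; python3 - <<'E'
from cell import optics
import cv2
cv2.imwrite('pics/w2.png',optics.camera('wrist')['pixels'][:,:,::-1])
E
```

```text
t 4.80 tcp [ 0.5345 -0.0769  0.0421] stage x -0.0256 lat -0.0012 F [-6.1 -9.5 32.7] M [-2.25  1.38 -0.1 ] w 0.0202 q [ 0.68  0.66 -0.75  1.95  0.66  0.78 -0.13]
toolx in stage yaw deg 0.18 toolz [ 0.007  -0.0098 -0.9999]
to start, tool units [-0.2256 -0.0115  0.0026]
```

View pics/w2.png

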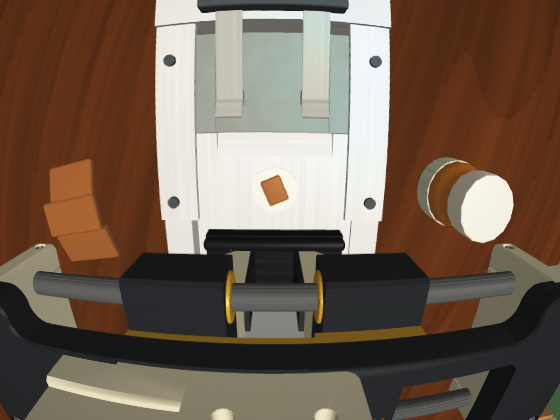

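The carrier is under the lips, with its front at row 133 just short of the spring tips at row ~110. Continuing to the stop.

move_arm --pt "0.03 0 0" --pt "0.06 0 0" --pt "0.09 0 0" --pt "0.12 0 0" --pt "0.15 0 0" --pt "0.18 0 0" --pt "0.21 0 0" --pt "0.235 0 0" --pt "0.255 0 0" --pt "0.265 0 0" --pt "0.27 0 0" --pt "0.27 0 0" --yaw '[0,0,0,0,0,0,0,0,0,0,0,0]' --jaw '[22,22,22,22,22,22,22,22,22,22,22,22]'

```text
t: 6.05
tcp_pos: [0.5159, -0.0223, 0.0422]
tool_rot: [1.817, 2.538, -0.015]
wrist_force: [2.8, -30.1, 29.8]
gripper_width: 0.0204
grip_force: 22.9
```

```bash
python3 st.py
```

```text
t 6.05 tcp [ 0.5159 -0.0223  0.0422] stage x 0.0320 lat -0.0014 F [  2.8 -30.1  29.8] M [-6.67 -0.65  0.05] w 0.0204 q [ 0.58  0.63 -0.75  2.01  0.67  0.75 -0.26]
toolx in stage yaw deg -0.19 toolz [ 0.0113 -0.0197 -0.9997]
to start, tool units [-0.4561 -0.01    0.0101]
```

The push has risen to 30 N, so the carrier is likely at the stop. Looking to check.

```bash
python3 - <<'E'
from cell import optics
import cv2,pickle
c=optics.camera('wrist');pickle.dump(c,open('wrist3.pkl','wb'))
cv2.imwrite('pics/w3.png',cv2.resize(c['pixels'][0:270,120:430,::-1],None,fx=2.2,fy=2.2,interpolation=cv2.INTER_CUBIC))
E
```

```text
(no output)
```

View pics/w3.png

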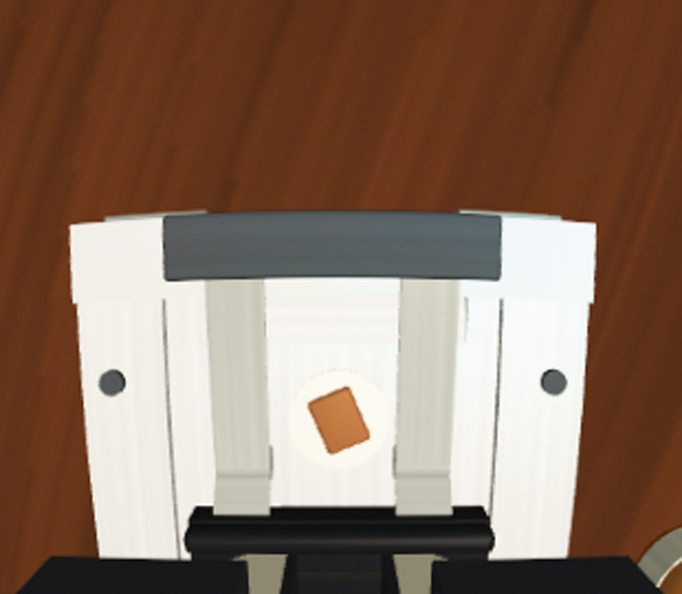

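No green floor is left in front of the carrier (crop rows 280–340). I'll ease the press slightly and push a little more to prove it's at the stop.

move_arm --pt "0 0 -0.006" --pt "0.006 0 -0.006" --pt "0.012 0 -0.006" --pt "0.012 0 -0.006" --yaw '[0,0,0,0]' --jaw '[22,22,22,22]'

```text
t: 6.5
tcp_pos: [0.5158, -0.0222, 0.0423]
tool_rot: [1.819, 2.534, -0.016]
wrist_force: [10.7, -35.1, 11.0]
gripper_width: 0.0203
grip_force: 22.3
```

```bash
python3 st.py
```

```text
t 6.50 tcp [ 0.5158 -0.0222  0.0423] stage x 0.0322 lat -0.0013 F [ 10.7 -35.1  11. ] M [-7.77 -2.43  0.03] w 0.0203 q [ 0.58  0.63 -0.75  2.01  0.67  0.75 -0.26]
toolx in stage yaw deg -0.33 toolz [ 0.0122 -0.021  -0.9997]
to start, tool units [-0.4567 -0.0086  0.0108]
```

It's hard against the stop, with no movement at 37 N. I'll unload the push gradually, then lift off.

move_arm --pt "-0.02 0 0" --pt "-0.04 0 0" --pt "-0.05 0 0" --pt "-0.05 0 0" --yaw '[0,0,0,0]' --jaw '[22,22,22,22]'

```text
t: 6.9
tcp_pos: [0.516, -0.0225, 0.0422]
tool_rot: [1.816, 2.55, -0.003]
wrist_force: [-0.3, -11.8, 20.0]
gripper_width: 0.0202
grip_force: 20.0
```

```bash
python3 st.py
```

```text
t 6.90 tcp [ 0.516  -0.0225  0.0422] stage x 0.0319 lat -0.0014 F [ -0.3 -11.8  20. ] M [-2.63 -0.04 -0.13] w 0.0202 q [ 0.59  0.63 -0.76  2.01  0.66  0.75 -0.24]
toolx in stage yaw deg 0.09 toolz [ 0.0075 -0.0079 -0.9999]
to start, tool units [-0.4555 -0.0122  0.0045]
```

move_arm --pt "-0.01 0 -0.004" --pt "-0.014 0 -0.008" --pt "-0.016 0 -0.014" --pt "-0.02 0 -0.024" --pt "-0.024 0 -0.05" --pt "-0.024 0 -0.12" --pt "-0.024 0 -0.25" --pt "-0.024 0 -0.4" --pt "-0.024 0 -0.5" --pt "-0.024 0 -0.5" --pt "-0.024 0 -0.5" --yaw '[0,0,0,0,0,0,0,0,0,0,0]' --jaw '[22,22,22,22,22,22,22,22,22,22,22]'

```text
t: 8.0
tcp_pos: [0.5135, -0.0218, 0.1643]
tool_rot: [1.814, 2.563, 0.001]
wrist_force: [0.4, 0.4, -0.5]
gripper_width: 0.0202
grip_force: 0.0
```

```bash
python3 st.py; python3 - <<'E'
from cell import optics
import cv2,pickle
c=optics.camera('wrist');pickle.dump(c,open('wrist4.pkl','wb'))
cv2.imwrite('pics/w4.png',cv2.resize(c['pixels'][90:350,130:430,::-1],None,fx=2.3,fy=2.3,interpolation=cv2.INTER_CUBIC))
E
```

```text
t 8.00 tcp [ 0.5135 -0.0218  0.1643] stage x 0.0333 lat 0.0008 F [ 0.4  0.4 -0.5] M [-0.01 -0.15  0.01] w 0.0202 q [ 0.74  0.46 -0.93  1.94  0.45  0.96 -0.06]
toolx in stage yaw deg 0.43 toolz [ 1.8e-03 -4.0e-04 -1.0e+00]
to start, tool units [-4.613e-01 -6.200e-03  4.000e-04]
```

View pics/w4.png

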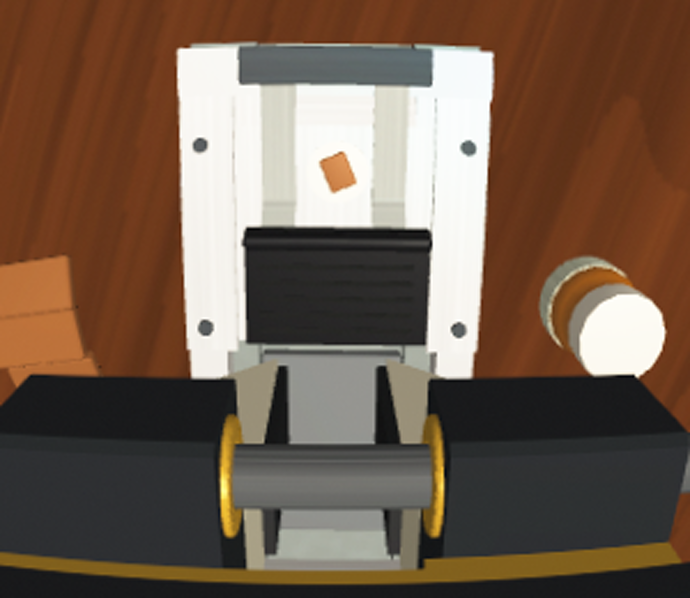

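The carrier is under the tines right up to the stop. The thumb block is at crop (245–430,228–345), with the load pad plate visible behind it. I'll do a quick numerical check of the gap.

```bash
python3 - <<'E'
from h import *
c=pickle.load(open('wrist4.pkl','rb'));M=c['mount'];H=.164
def w(x,y,z):
    u=130+x/2.3;v=90+y/2.3
    x=(u-c['cx'])/c['fx'];y=(v-c['cy'])/c['fy'];r=np.hypot(x,y)
    d=M[:3,:3]@np.array([np.sin(r)*x/r,np.sin(r)*y/r,np.cos(r)]);o=M[:3,3]
    return (o+d*((H-z)-o[2])/d[2])[:2].round(4)
for n,a in dict(ribF=(338,229,.050),stopface=(338,85,.052),lipR=(470,352,.039),lipL=(190,352,.039),blockrear=(338,345,.042),padfront25=(338,362,.025),padfront16=(338,362,.016)).items():print(n,w(*a))
E
```

```text
ribF [0.0171 0.0014]
stopface [0.0702 0.0014]
lipR [-0.0361  0.0556]
lipL [-0.036  -0.0589]
blockrear [-0.0316  0.0016]
padfront25 [-0.0457  0.0017]
padfront16 [-0.0493  0.0018]
```

Rib front to stop face reads 53 mm against 52 expected, so the carrier is home within tolerance, and its rear is clear of the loading pad. Handing in.

```bash
python3 -c "
from cell import robot
print(robot.hand_in())"
```

```text
the job is handed in; nothing more can be done
None
```

The carrier is loaded against the end stop under the leaf spring (about 1 mm by the camera), the fingers are clear, and the job is handed in at about 8 s; I judged the loading pad to be up from the carrier's rear being clear of it and did not measure its height.

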